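# Snap the window into the pick display

## Robot

A 6-joint arm with a two-finger parallel gripper is mounted at the origin on the work surface. World frame = base frame: x ahead of the robot, y to its left, z up, the work surface at z = 0. Lengths are in m, angles in rad, forces in N, time in s.
With the tool pointing down it reaches from about 0.325 to 0.9 m from the base axis. Payload 6.1 kg.
Tool frame: the origin (TCP) lies on the mounting face of the last link; the fingertips stand 182 mm ahead of it and the grasp point (between the pads) lies 164 mm ahead of it; z points along the fingers, y is the direction in which the jaws open and shut (so a half turn about z gives the same grasp; the last joint's range is limited). The gripper opens to 87 mm and grips with 3 to 60 N. Pads are 19 mm wide; open, the fingers measure 117 mm over their backs; the gripper's body (75 mm by 190 mm) begins 51 mm behind the grasp point.
Start: joints at [1.1, 0.22, 1.526, -0, 1.395, -0.126], TCP at [0.211, 0.588, 0.405] pointing down, gripper open.
Joint ranges: [-2.98, 2.98], [-0.91, 2.08], [0.09, 2.57], [-1.24, 4.39], [0.2, 2.65], [-2.68, 2.68]. Speed limits (rad/s): [2.57, 2.57, 3.01, 3.14, 3.14, 3.14].

## Interface

Orientations are given as [roll, pitch, yaw] about the fixed x, y, z axes, in that order (R = Rz(yaw) Ry(pitch) Rx(roll)).
In Python, from workcell import ctrl gives the robot as it stands.
- The arm moves only by the tool move_arm, never from a script. Its argument "commands" is a list of rows, each a list of 6 numbers: the shift along the world's x, y, z scaled (see below), then the turn, a rotation vector about the world's x, y, z scaled (see below). In form: [[x, y, z, wx, wy, wz], ...]. A call has 1 to 10 rows; each row is the pose to reach, as a shift and turn from the pose commanded when the call began; what a row does not reach only later rows make up. The controller multiplies each number of a shift by 0.5 m and each number of a turn by pi/2 rad. A row lasts 1/12 s, in which the tool goes at most 41.7 mm and 7.16 degrees, less where a joint would pass 70% of its speed; a pose out of reach is approached as far as the arm can. A call with a number of a shift or a turn outside -1 to 1 is refused whole. A call with a gripper value outside its range is refused whole. "grip" is the finger opening in mm, from 0 to 87, set as the call begins (left out, the last holds). The fingers move at their own pace and stop on an object; "force" is the grip in N (left out, the last holds). Time passes only in rows, so rows that repeat a pose let the fingers close. It gives the time, the measured TCP pose, the force and the opening at its end, in the units of the state.
- ctrl.state(): the state, without advancing time (a new reading comes with each control period).
- ctrl.capture(name): name is "scene" or "top" or "wrist"; returns a dict with "pixels" (400x640x3 uint8, red, green, blue), "camera_matrix" (3x3 intrinsics, pixels), "camera_from_world" (4x4, takes a point from world to camera coordinates); the wrist camera has in their place "mount" (4x4, takes a point from camera to tool coordinates, whose origin is the TCP and whose axes are the flange's). Camera axes: x right, y up, looking along -z (the intrinsics and any distortion apply to the point x, -y, -z); pixel columns grow to the right and rows downward; lengths in m; the calibration is good to about 2 mm. A picture is of the moment at which its call begins: read the wrist's pose just before it. There is no depth.
- ctrl.sign_off(): hands the job in, once; it reports no verdict.
The state is a dict: "time": time; "joint_positions": joint angles; "dq": joint speeds; "tau": joint torques, N m; "position": TCP position; "orientation": TCP orientation; "ft_force": force on the tool from outside, world axes, zero at the start; "ft_torque": the same for the moment, N m; "finger_gap": finger opening in m.
Only numpy, scipy, OpenCV 4.12 (cv2) and the standard library are available. Lean on these libraries where they do the work, as an engineer would, in place of code of your own. Each camera call takes 0.05 s, during which the arm holds its last target.

## Task

Finish the pick display: take the press stick out of its stand and, with its rubber foot in the middle of the window that lies loose in the open well, push the window straight down until it clicks in and its brass rim lies flat on the wood all round; then hang the stick back in its stand as you found it. The acrylic cracks under a hard shove, so keep the push below 25 N; touch the window with nothing but the stick, and leave the other goods where they lie.

Things in the scene. Friction and masses are not known exactly. Their poses are not given: they have to be found in the camera images.
- well_mouth (a point): Centre of the open middle well's mouth, level with the top face of the walnut pick display (a bar 96 x 224 x 40 mm fixed to the counter; x across the bar, y along it, z up). The well is 57 mm wide, 20 mm deep, with four chrome spring clips in its wall 7 mm below the mouth. Two finished windows, 64 mm wide and 3.5 mm above the face, lie 74 mm to either side along y.
- window_top (a point): Centre of the top of the loose window: a clear pane in a brass rim 64 mm wide, 3.5 mm thick, over a plug 54 mm wide, 16.3 mm deep with a snap bead. z is its axis, up. It lies level in the well's mouth on the clips, its rim about 8 mm above the face of the display. Home, the rim's underside rests on the face: this point is then 3.5 mm above well_mouth. Pane and rim form one flat top.
- window: The same window; origin 19.8 mm below window_top, at the plug's underside. Pushed at its middle it resists with a push that peaks at 6 to 15 N in the first 4 mm, often in two humps as the clips give way in turn; then the force falls to a few N, and for the last 2 mm the clips draw it home. Home, it rests on solid wood and the force climbs at once, about 15 N per mm. The acrylic cracks above 25 N.
- stick_grip (a point): Middle of the press stick's reddish wooden handle, a plain round 28 mm thick and 56 mm long, upright. z is the stick's axis, up. Right under the handle a steel collar 44 mm wide and 4 mm thick, its underside 32 mm below this point; below it a steel shank 20 mm thick, then a red rubber foot 24 mm wide on a brass screw. About 0.13 kg.
- stick: The same stick; origin on its axis at the collar's underside. The flat underside of the rubber foot lies 50 to 64 mm below it (82 to 96 mm below stick_grip): the foot screws in and out to suit the job, and how far it is out today is not measured. It does not shift under load and hardly gives.
- stand_hole (a point): Centre of the round hole in the top of the press stick's wooden stand (fixed, 90 x 110 mm, top 85 mm above the counter; z up). The hole is 32 mm wide and goes through an 8 mm board, open below for 67 mm. The stick hangs in it by its collar, shank and foot through the hole, so that stick_grip is 32 mm above this point.
- clip_stand: Bystander: chrome clip stand, 56 mm round base, 105 mm tall, pinching a green marbled pick upright. Origin at the centre of its underside.
- pitch_pipe: Bystander: round brass pitch pipe, 68 mm wide, 14 mm thick, lying flat. Origin at the centre of its underside.
- tuning_fork: Bystander: steel tuning fork, 140 mm long, lying flat; prongs along +x. Origin on its underside, near its shoulder.
- kazoo: Bystander: bamboo kazoo, 120 mm long along x, 25 mm thick, lying. Origin on its underside, half-way along.
- cymbal_a: Bystander: brass finger cymbal, 54 mm wide, 18 mm tall with its leather loop, lying flat between display and stand. Origin at the centre of its underside.
- cymbal_b: Bystander: its twin, lying beyond.

How it is judged:
By the outcome, as a careful person would: the job done as asked, in the order asked, and still so for the second after the job is handed in, with the robot touching nothing.
It also fails if it takes over 58 s, if anything falls off the work surface, if the arm or the gripper's body presses on something with over 40 N, if the wrist force passes 120 N, or if a joint passes its speed limit or range.

## Working session

There is one attempt and no reset: what is moved stays moved. The work goes in short steps, Python scripts to look and compute and a tool call to move; the robot and the scene stay as the last step left them, time stands still between calls to the robot, and variables do not carry over. Pictures are saved under pics/ and viewed, and the job is handed in when it is done.

Besides the shell and the picture viewer there is one more tool, called after "Call:" as a command line: name --pt "numbers of a row" for each row, then --argument value for the rest. move_arm: Moves the arm, as the interface text tells. Shifts and turns lie within -1 to 1; 1 stands for 0.5 m of shift or pi/2 rad of turn. Its arguments: {"type":"object","properties":{"commands":{"type":"array","items":{"type":"array","items":{"type":"number"}}},"grip":{"type":"number"},"force":{"type":"number"}},"required":["commands"]}

```bash
mkdir -p pics; ls
python3 - <<'E'
from workcell import ctrl
import cv2,numpy as np,pickle
s=ctrl.state();print(s)
d={}
for n in("scene","top","wrist"):
    c=ctrl.capture(n);d[n]=c
    cv2.imwrite(f"pics/{n}0.png",c["pixels"][:,:,::-1])
    print(n,{k:np.round(v,4).tolist() for k,v in c.items() if k!="pixels"})
pickle.dump((s,d),open("c0.pkl","wb"))
E
```

```text
pics
{'time': 0.0, 'joint_positions': array([ 1.09990259e+00,  2.21245496e-01,  1.52761016e+00,  6.20727262e-06,
        1.39466797e+00, -1.26098905e-01]), 'dq': array([-7.92508924e-05,  6.20218213e-04,  8.81984698e-04, -6.96215014e-04,
        3.13963525e-04, -1.51384549e-03]), 'tau': array([ 4.12130976e-04, -4.94586468e+01, -3.87389016e+01,  7.00937840e-02,
        5.68235165e-02, -1.32706687e-04]), 'position': array([0.21113417, 0.58797886, 0.4036254 ]), 'orientation': array([-3.13967778e+00, -2.48909666e-04,  2.79679649e+00]), 'ft_force': array([ 0.47236307,  1.06479458, -0.30966234]), 'ft_torque': array([-0.0162756 ,  0.01328736,  0.02226499]), 'finger_gap': 0.08712615923071726}
scene {'camera_matrix': [[414.8308, 0.0, 308.647], [0.0, 414.8308, 203.5984], [0.0, 0.0, 1.0]], 'camera_from_world': [[-0.4788, 0.8779, -0.0111, 0.2653], [-0.6693, -0.3568, 0.6518, 0.2943], [0.5682, 0.3195, 0.7583, -1.2711], [0.0, 0.0, 0.0, 1.0]]}
top {'camera_matrix': [[381.1452, 0.0, 326.2064], [0.0, 381.1452, 193.6204], [0.0, 0.0, 1.0]], 'camera_from_world': [[-0.0179, -0.9998, 0.0052, -0.0154], [0.9957, -0.0174, 0.0908, -0.5539], [-0.0907, 0.0068, 0.9959, -0.8938], [0.0, 0.0, 0.0, 1.0]]}
wrist {'camera_matrix': [[335.9995, 0.0, 321.4403], [0.0, 335.9995, 197.5681], [0.0, 0.0, 1.0]], 'mount': [[0.0006, 0.9648, 0.2631, 0.0718], [1.0, -0.0006, -0.0002, 0.001], [-0.0, 0.2631, -0.9648, 0.02], [0.0, 0.0, 0.0, 1.0]]}
```

View pics/scene0.png

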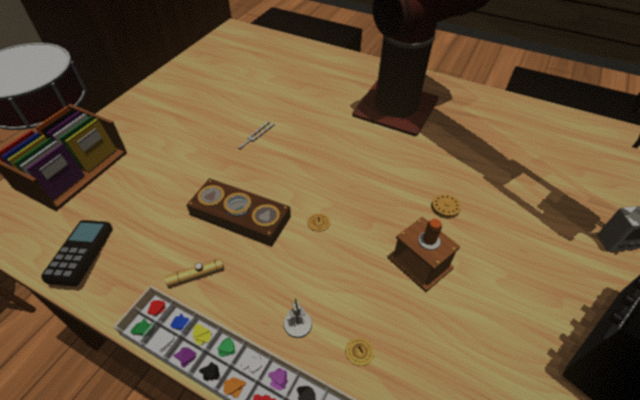

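View pics/top0.png

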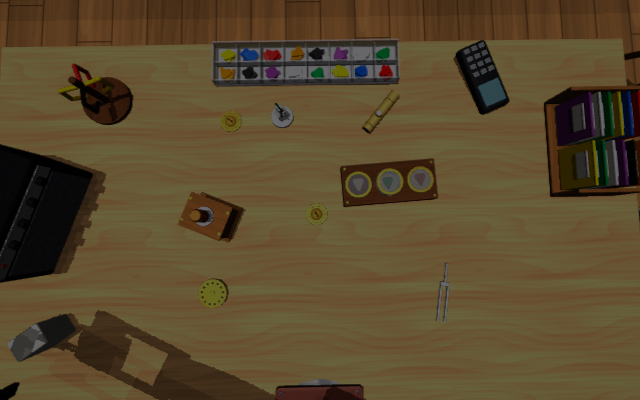

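View pics/wrist0.png

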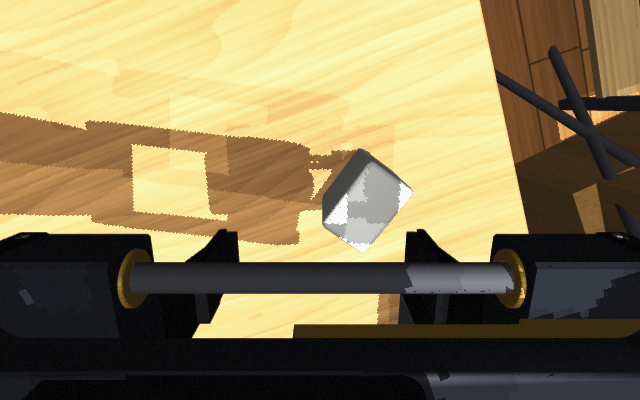

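The scene view shows the stand with the stick at about (431,235), and the display at (240,210) with the middle window at (237,203). In the top view the stick is at about (200,215) and the window at (390,182).

```bash
cat > h.py <<'E'
import numpy as np,cv2,pickle
from scipy.spatial.transform import Rotation as R
def cam(c,s=None):
    K=c["camera_matrix"]
    if "camera_from_world" in c: return K,np.array(c["camera_from_world"])
    T=np.eye(4);T[:3,:3]=R.from_euler("xyz",s["orientation"]).as_matrix();T[:3,3]=s["position"]
    return K,np.linalg.inv(T@np.array(c["mount"]))
def ray(KM,uv):
    K,M=KM
    d=np.linalg.inv(K)@[uv[0],uv[1],1]; d=d*[1,-1,-1]
    Rm=M[:3,:3]; return -Rm.T@M[:3,3], Rm.T@d
def onz(KM,uv,z):
    o,d=ray(KM,uv); return o+d*(z-o[2])/d[2]
def proj(KM,p):
    K,M=KM
    q=M[:3,:3]@np.array(p)+M[:3,3]; q=K@(q*[1,-1,-1]); return q[:2]/q[2]
def two(a,ua,b,ub):
    A=[];B=[]
    for KM,u in((a,ua),(b,ub)):
        o,d=ray(KM,u);d/=np.linalg.norm(d);P=np.eye(3)-np.outer(d,d);A.append(P);B.append(P@o)
    return np.linalg.lstsq(np.vstack(A),np.hstack(B),rcond=None)[0]
E
python3 - <<'E'
from h import *
s,d=pickle.load(open("c0.pkl","rb"))
def crop(n,x,y,w,h,f,o):
    im=d[n]["pixels"][y:y+h,x:x+w,::-1]
    im=np.clip(im.astype(float)*1.5,0,255).astype(np.uint8)
    cv2.imwrite(o,cv2.resize(im,None,fx=f,fy=f,interpolation=cv2.INTER_CUBIC))
crop("top",170,150,280,100,2.8,"pics/t1.png")
crop("scene",180,170,290,120,2.7,"pics/s1.png")
E
```

```text
(no output)
```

View pics/t1.png

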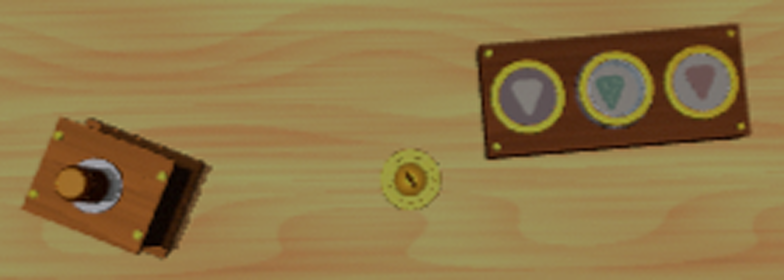

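View pics/s1.png

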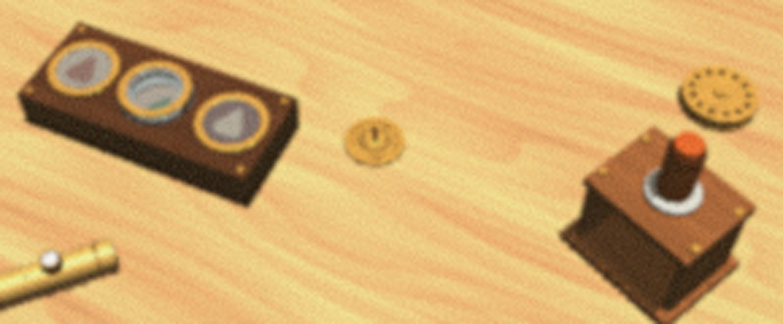

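Run:
```python
from h import *
s,d=pickle.load(open("c0.pkl","rb"))
t=cam(d["top"]);c=cam(d["scene"])
print("handle top",onz(t,(195,215.4),.145),onz(c,(435.6,224),.145),two(t,(195,215.4),c,(435.6,224)))
print("collar",onz(t,(205,216.4),.089),onz(c,(429.6,241.1),.089))
print("win",onz(t,(390,181.4),.0515),onz(c,(237.8,203.3),.0515),two(t,(390,181.4),c,(237.8,203.3)))
for n,u in dict(cyA=(317,214),cyB=(231,121),clip=(282,117),pp=(213,293)).items(): print(n,onz(t,u,.005))
K=lambda p:[170+p[0]/2.8,150+p[1]/2.8]
a=[onz(t,K(p),.085)[:2] for p in((62,120),(24,206),(133,250))];print("stand corners",a,[np.linalg.norm(a[1]-a[0]),np.linalg.norm(a[2]-a[1])])
b=[onz(t,K(p),.04)[:2] for p in((477,47),(738,26),(749,134),(487,158))];print("disp",b)
print("stand yaw",np.arctan2(*(a[2]-a[1])[::-1]),"disp yaw",np.arctan2(*(b[1]-b[0])[::-1]))
print(R.from_euler("xyz",s["orientation"]).as_matrix().round(3))
```

```text
handle top [0.50191249 0.24947417 0.145     ] [0.50507156 0.2517391  0.145     ] [0.50192167 0.25121433 0.14103744]
collar [0.50152492 0.24610972 0.089     ] [0.50500994 0.25200771 0.089     ]
win [ 0.5774035  -0.17549004  0.0515    ] [ 0.5802021  -0.17137074  0.0515    ] [ 0.57744583 -0.17541835  0.04663568]
cyA [ 0.50562683 -0.0018538   0.005     ]
cyB [0.74220708 0.20985239 0.005     ]
clip [0.75036477 0.08211828 0.005     ]
pp [0.32031822 0.2510573  0.005     ]
stand corners [array([0.55511105, 0.27681195]), array([0.48671697, 0.30610082]), array([0.45027707, 0.21902086])] [np.float64(0.07440153678585938), np.float64(0.09439695300293585)]
disp [array([ 0.61597601, -0.06003349]), array([ 0.63031567, -0.28373941]), array([ 0.5375168 , -0.28904122]), array([ 0.5210691 , -0.06646519])]
stand yaw -1.9671186216140457 disp yaw -1.506783408403032
[[-0.941  0.338 -0.001]
 [ 0.338  0.941 -0.002]
 [ 0.    -0.002 -1.   ]]
```

Call:
move_arm --pt "0.5 -0.53 -0.06 0 0 0" --pt "0.5 -0.53 -0.06 0 0 0" --pt "0.5 -0.53 -0.06 0 0 0" --pt "0.5 -0.53 -0.06 0 0 0" --pt "0.5 -0.53 -0.06 0 0 0" --pt "0.5 -0.53 -0.06 0 0 0" --pt "0.5 -0.53 -0.06 0 0 0" --pt "0.5 -0.53 -0.06 0 0 0" --pt "0.5 -0.53 -0.06 0 0 0" --pt "0.5 -0.53 -0.06 0 0 0"

```text
time: 0.98
position: [0.4645, 0.3189, 0.3739]
orientation: [-3.139, 0.001, 2.791]
ft_force: [-0.8, -0.4, 0.1]
finger_gap: 0.0872
```

Call:
move_arm --pt "0.16 -0.17 0 0 0 0" --pt "0.16 -0.17 0 0 0 0" --pt "0.16 -0.17 0 0 0 0" --pt "0.16 -0.17 0 0 0 0" --pt "0.16 -0.17 0 0 0 0" --pt "0.16 -0.17 0 0 0 0"

```text
time: 1.48
position: [0.5408, 0.2387, 0.3743]
orientation: [-3.141, -0.001, 2.796]
ft_force: [-0.7, 0.0, 0.2]
finger_gap: 0.0867
```

```bash
cat > snap.py <<'E'
import sys
from h import *
from workcell import ctrl
def snap(tag,names=("wrist",)):
    s=ctrl.state();d={}
    for n in names:
        d[n]=ctrl.capture(n);cv2.imwrite(f"pics/{n}_{tag}.png",d[n]["pixels"][:,:,::-1])
    pickle.dump((s,d),open(f"c_{tag}.pkl","wb"))
    print(s["time"],s["position"],s["orientation"],s["ft_force"],s["finger_gap"])
if __name__=="__main__": snap(sys.argv[1],sys.argv[2:] or ("wrist",))
E
python3 snap.py a
```

```text
1.4833 [0.54076711 0.23865375 0.37431876] [-3.14145987e+00 -1.31818575e-03  2.79644670e+00] [-0.71568816  0.00898191  0.19228233] 0.0867333906506494
```

View pics/wrist_a.png

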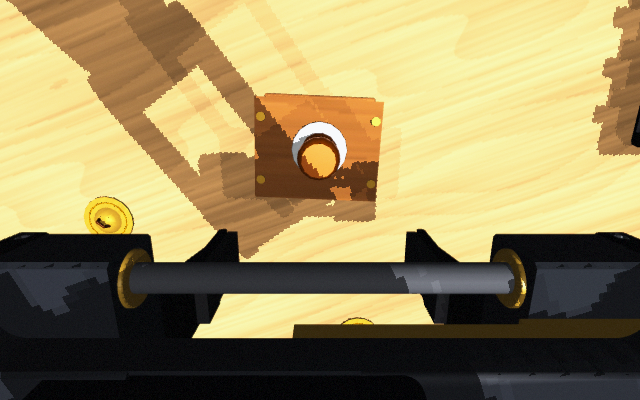

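The wrist view shows the stand's top, roughly (256–383, 95–201), with the handle top at about (320,159) inside the collar (292–347). I'll measure it.

Run:
```python
from h import *
s,d=pickle.load(open("c_a.pkl","rb"))
w=cam(d["wrist"],s)
im=d["wrist"]["pixels"][80:215,240:400,::-1]
cv2.imwrite("pics/wa_c.png",cv2.resize(im,None,fx=4.4,fy=4.4,interpolation=cv2.INTER_NEAREST))
for n,u,z in(("handle",(320,159),.145),("collar L",(292,150),.089),("collar R",(347,150),.089),("collar top",(320,121),.089)): print(n,onz(w,u,z))
for u in((261,117),(376,122),(371,184),(261,180)): print("screw",onz(w,u,.085))
p=onz(w,(320,159),.145)
for q,r in ((.145,.014),(.089,.022)):
  pts=[proj(w,[p[0]+r*np.cos(a),p[1]+r*np.sin(a),q]) for a in np.linspace(0,6.28,60)]
  pts=np.array(pts);print(q,pts.min(0),pts.max(0))
```

```text
handle [0.50311173 0.25229524 0.145     ]
collar L [0.49686523 0.23083522 0.089     ]
collar R [0.51150795 0.27163954 0.089     ]
collar top [0.4833336  0.25916627 0.089     ]
screw [0.46507067 0.21680599 0.085     ]
screw [0.49901181 0.30010923 0.085     ]
screw [0.54517179 0.28142569 0.085     ]
screw [0.51153097 0.19762088 0.085     ]
0.145 [297.645153   136.37005465] [342.3431681 180.8597018]
0.089 [292.35002566 119.59754608] [348.24328048 175.70067863]
```

View pics/wa_c.png

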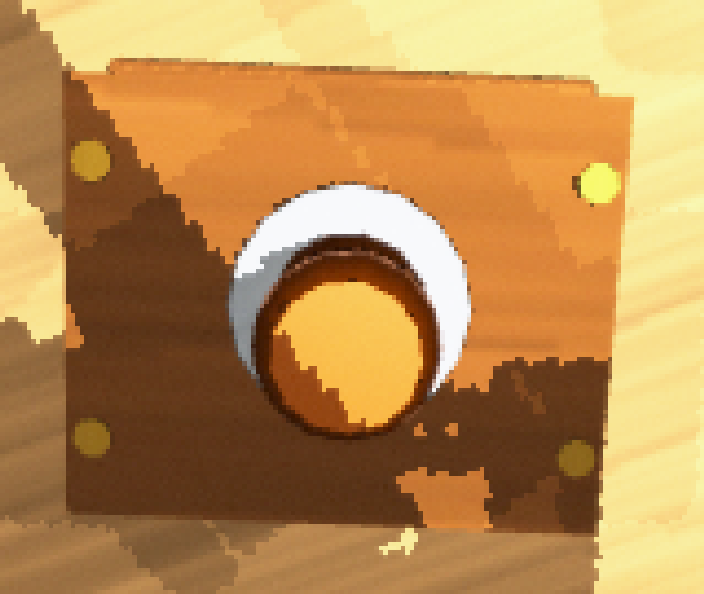

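Call:
move_arm --pt "-0.074 0.026 0 0 0 0" --pt "-0.074 0.026 0 0 0 0" --pt "-0.074 0.026 0 0 0 0" --pt "-0.074 0.026 -0.07 0 0 0" --pt "-0.074 0.026 -0.13 0 0 0" --pt "-0.074 0.026 -0.17 0 0 0" --pt "-0.074 0.026 -0.196 0 0 0" --pt "-0.074 0.026 -0.196 0 0 0" --pt "-0.074 0.026 -0.196 0 0 0"

```text
time: 2.28
position: [0.5043, 0.2516, 0.2769]
orientation: [-3.141, -0.0, 2.797]
ft_force: [0.5, 0.6, -0.2]
finger_gap: 0.0877
```

```bash
python3 snap.py b wrist scene
```

```text
2.2833 [0.50432702 0.2516322  0.2769207 ] [-3.14137669e+00 -2.86730388e-04  2.79742797e+00] [ 0.48476602  0.57729115 -0.20269157] 0.08766174309010277
```

View pics/wrist_b.png

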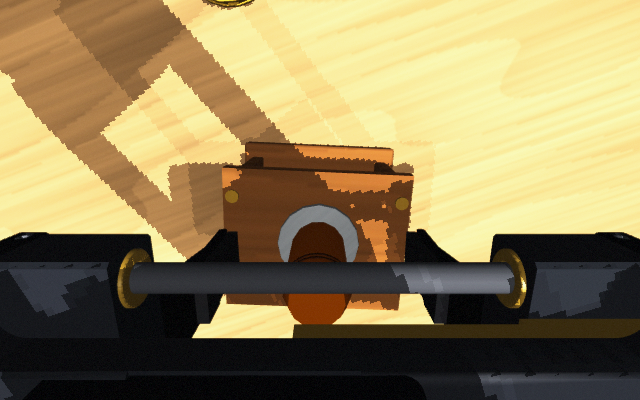

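View pics/scene_b.png

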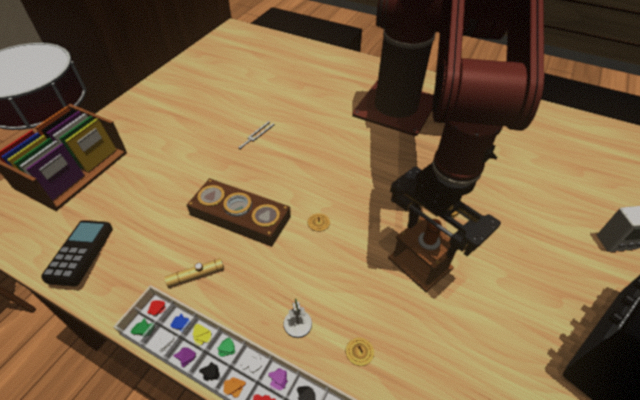

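Call:
move_arm --pt "-0.001 -0.002 0 0 0 0" --pt "-0.001 -0.002 0 0 0 0" --pt "-0.001 -0.002 0 0 0 0"

```text
time: 2.63
position: [0.5041, 0.2503, 0.2779]
orientation: [3.14, 0.002, 2.797]
ft_force: [-0.6, -0.3, -0.7]
finger_gap: 0.0869
```

Call:
move_arm --pt "0 0 0 0 0 0" --pt "0 0 0 0 0 0" --pt "0 0 0 0 0 0" --pt "0 0 0 0 0 0" --pt "0 0 0 0 0 0" --pt "0 0 0 0 0 0" --pt "0 0 0 0 0 0" --pt "0 0 0 0 0 0" --grip 20 --force 45

```text
time: 3.3
position: [0.5037, 0.2502, 0.2767]
orientation: [-3.142, -0.0, 2.797]
ft_force: [-0.6, 0.3, -0.1]
finger_gap: 0.042
```

Call:
move_arm --pt "0 0 0 0 0 0" --pt "0 0 0 0 0 0" --pt "0 0 0 0 0 0" --pt "0 0 0 0 0 0" --pt "0 0 0 0 0 0" --pt "0 0 0 0 0 0"

```text
time: 3.8
position: [0.5037, 0.2502, 0.2767]
orientation: [-3.142, -0.0, 2.797]
ft_force: [-0.4, 0.5, 0.4]
finger_gap: 0.0267
```

```bash
python3 snap.py c wrist
python3 - <<'E'
from workcell import ctrl
s=ctrl.state();print(s["finger_gap"],s["ft_force"],s["ft_torque"],s["position"])
E
```

```text
3.8 [0.50373518 0.25018947 0.27671507] [-3.14151030e+00 -2.95615124e-05  2.79680902e+00] [-0.36737161  0.54548684  0.41976836] 0.026651663583519912
0.02744869530074475 [ 0.29290266  0.0515261  -0.84822402] [-0.09437168 -0.00361672 -0.04800863] [0.50374793 0.25019581 0.27673529]
```

View pics/wrist_c.png

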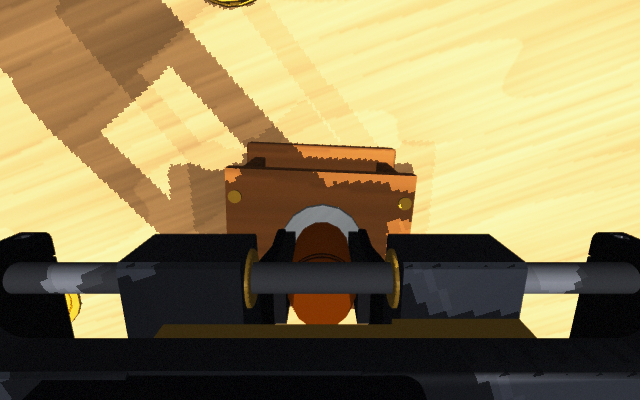

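Gripped; the gap is about 27 mm, which matches the handle. Now I'll lift straight up.

Call:
move_arm --pt "0 0 0.02 0 0 0" --pt "0 0 0.06 0 0 0" --pt "0 0 0.11 0 0 0" --pt "0 0 0.16 0 0 0" --pt "0 0 0.2 0 0 0" --pt "0 0 0.23 0 0 0" --pt "0 0 0.24 0 0 0" --pt "0 0 0.24 0 0 0" --pt "0 0 0.24 0 0 0"

```text
time: 4.6
position: [0.5035, 0.2501, 0.3964]
orientation: [-3.141, -0.0, 2.797]
ft_force: [-0.6, -0.1, -2.2]
finger_gap: 0.0274
```

```bash
python3 snap.py d wrist scene
python3 - <<'E'
from h import *
s,d=pickle.load(open("c_d.pkl","rb"))
im=d["scene"]["pixels"][120:300,360:520,::-1]
cv2.imwrite("pics/sd_c.png",cv2.resize(np.clip(im*1.0,0,255).astype(np.uint8),None,fx=3.3,fy=3.3,interpolation=cv2.INTER_CUBIC))
E
```

```text
4.6 [0.50354453 0.25014694 0.39636503] [-3.14136848e+00 -3.13013735e-04  2.79680676e+00] [-0.56788952 -0.12589297 -2.20803259] 0.0273791265105524
```

View pics/sd_c.png

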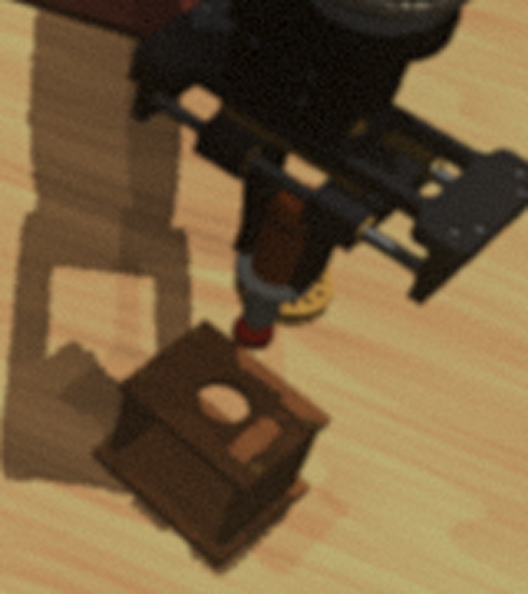

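View pics/wrist_d.png

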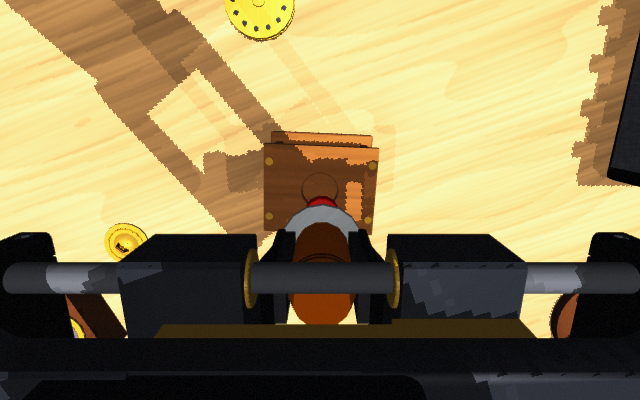

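Call:
move_arm --pt "0.02 -0.06 0 0 0 0" --pt "0.04 -0.13 0 0 0 0" --pt "0.06 -0.2 0 0 0 0" --pt "0.08 -0.27 0 0 0 0" --pt "0.1 -0.34 0 0 0 0" --pt "0.12 -0.41 0 0 0 0" --pt "0.14 -0.48 0 0 0 0" --pt "0.16 -0.55 0 0 0 0" --pt "0.18 -0.62 0 0 0 0" --pt "0.2 -0.68 0 0 0 0"

```text
time: 5.53
position: [0.6036, -0.0921, 0.3949]
orientation: [-3.141, -0.003, 2.796]
ft_force: [0.5, 0.6, -0.8]
finger_gap: 0.0271
```

Call:
move_arm --pt "0.02 -0.07 -0.01 0 0 0" --pt "0.04 -0.13 -0.03 0 0 0" --pt "0.05 -0.18 -0.05 0 0 0" --pt "0.06 -0.2 -0.06 0 0 0" --pt "0.06 -0.208 -0.07 0 0 0" --pt "0.06 -0.208 -0.07 0 0 0" --pt "0.06 -0.208 -0.07 0 0 0"

```text
time: 6.12
position: [0.6335, -0.1927, 0.3608]
orientation: [3.141, -0.002, 2.797]
ft_force: [0.1, -0.6, -0.8]
finger_gap: 0.0273
```

```bash
python3 snap.py e wrist scene
```

```text
6.1167 [ 0.63348251 -0.19270907  0.36078783] [ 3.14088837e+00 -2.21083626e-03  2.79732664e+00] [ 0.12296135 -0.61630511 -0.76618593] 0.027294057424076392
```

View pics/wrist_e.png

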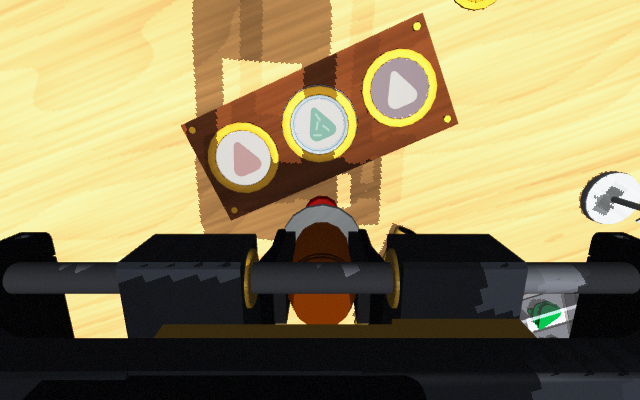

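The wrist view shows the loose window, with its green pick, at about (319,124). The finished ones are at (243,157) and (400,88).

```bash
cat > fit.py <<'E'
from h import *
def rims(tag,guess,zs,r=.032):
    s,d=pickle.load(open(f"c_{tag}.pkl","rb"));w=cam(d["wrist"],s)
    im=d["wrist"]["pixels"];hsv=cv2.cvtColor(im,cv2.COLOR_RGB2HSV)
    m=((hsv[...,0]>22)&(hsv[...,0]<34)&(hsv[...,1]>170)&(hsv[...,2]>70)).astype(np.uint8)
    out=[]
    for g,z in zip(guess,zs):
        mm=np.zeros_like(m);cv2.circle(mm,g,46,1,-1);mm&=m
        ys,xs=np.nonzero(mm);a=np.arctan2(ys-g[1],xs-g[0]);rr=np.hypot(xs-g[0],ys-g[1])
        pts=[]
        for k in np.linspace(-np.pi,np.pi,73)[:-1]:
            i=np.abs((a-k+np.pi)%(2*np.pi)-np.pi)<.05
            if i.sum(): j=np.where(i)[0][np.argmax(rr[i])];pts.append((xs[j],ys[j]))
        P=np.array([onz(w,p,z)[:2] for p in pts])
        # robust circle fit
        from scipy.optimize import least_squares
        f=least_squares(lambda q:np.hypot(P[:,0]-q[0],P[:,1]-q[1])-q[2],[*P.mean(0),r],loss="soft_l1",f_scale=.0005)
        out.append(f.x);print(g,len(P),f.x.round(4),"px",proj(w,[f.x[0],f.x[1],z]).round(1))
    cv2.imwrite(f"pics/mask_{tag}.png",m*255)
    return s,w,d,out
E
python3 - <<'E'
from fit import *
s,w,d,o=rims("e",[(243,157),(319,124),(400,88)],[.0435,.0515,.0435])
print("mid of finished",(o[0]+o[2])/2,"span",np.linalg.norm(o[0][:2]-o[2][:2]),np.arctan2(*(o[2]-o[0])[:2][::-1]))
im=d["wrist"]["pixels"][170:260,270:380,::-1];cv2.imwrite("pics/we_c.png",cv2.resize(im,None,fx=6,fy=6,interpolation=cv2.INTER_NEAREST))
im=d["scene"]["pixels"][100:300,150:400,::-1];cv2.imwrite("pics/se_c.png",cv2.resize(im,None,fx=3,fy=3,interpolation=cv2.INTER_CUBIC))
E
```

```text
(243, 157) 34 [ 0.5833 -0.2469  0.0297] px [243.5 156.7]
(319, 124) 53 [ 0.5792 -0.1744  0.0308] px [318.7 124.7]
(400, 88) 72 [ 0.5744 -0.1006  0.031 ] px [399.2  88.5]
mid of finished [ 0.57883332 -0.1737281   0.03031347] span 0.14653825850123503 1.6314307193172217
```

View pics/we_c.png

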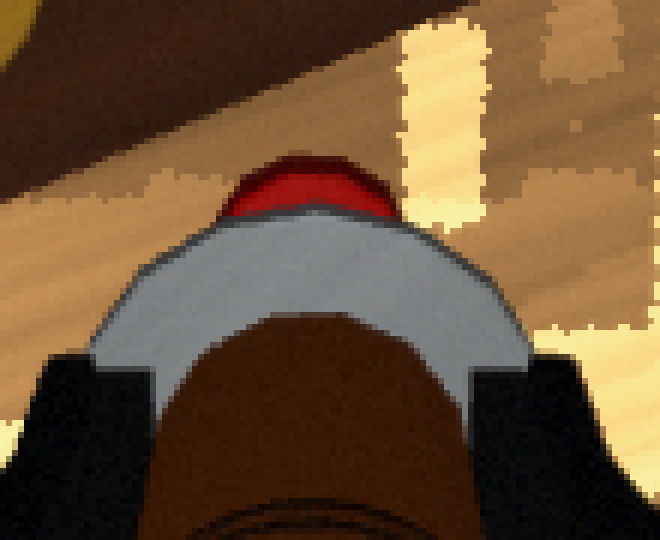

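View pics/se_c.png

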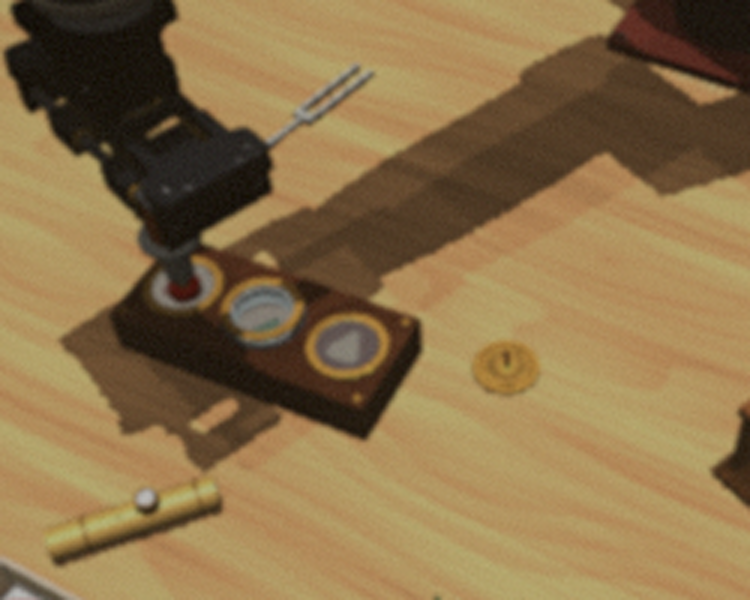

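Run:
```python
from h import *
s,d=pickle.load(open("c_e.pkl","rb"))
K=d["wrist"]["camera_matrix"];M=np.array(d["wrist"]["mount"])
def tool(u,z):
    v=M[:3,:3]@(np.linalg.inv(K)@[*u,1]*[1,-1,-1]);o=M[:3,3];return o+v*(z-o[2])/v[2]
for zc in(.186,.1877,.1895): print("collar",tool((321.9,204.2),zc))
for L in(.05,.057,.064): print("foot",L,tool((321.5,196),.1917+L))
for u in((286,230),(358.5,230)):print("col edge",tool(u,.1877))
# handle front at row ~222
print("handle",tool((321,222.3),.1877))
# scene: foot lowest px
c=cam(d["scene"]); p=s["position"]
for L in(.05,.057,.064):
    z=p[2]-.1917-L
    q=[proj(c,[p[0]+.012*np.cos(a),p[1]+.012*np.sin(a),z]) for a in np.linspace(0,6.28,80)]
    q=np.array(q);print(L,z,"scene foot maxrow",q[:,1].max(),"center",proj(c,[p[0],p[1],z]),"crop row",(q[:,1].max()-100)*3)
print("collar rows",max(proj(c,[p[0]+.022*np.cos(a),p[1]+.022*np.sin(a),p[2]-.1917])[1] for a in np.linspace(0,6.28,80))*3-300)
```

```text
collar [0.02299758 0.00127426 0.186     ]
collar [0.0224978  0.00127705 0.1877    ]
collar [0.02196863 0.00128001 0.1895    ]
foot 0.05 [0.01245951 0.00108684 0.2417    ]
foot 0.057 [0.01058591 0.00108952 0.2487    ]
foot 0.064 [0.00871231 0.0010922  0.2557    ]
col edge [ 0.00820106 -0.01778401  0.1877    ]
col edge [0.00822342 0.02073752 0.1877    ]
handle [0.01253931 0.00081142 0.1877    ]
0.05 0.11908782622103599 scene foot maxrow 199.99722412109747 center [210.65013739 195.75089692] crop row 299.9916723632924
0.057 0.112087826221036 scene foot maxrow 202.16988864283886 center [211.27247794 197.92982098] crop row 306.5096659285166
0.064 0.10508782622103599 scene foot maxrow 204.31649487488875 center [211.88741967 200.08284046] crop row 312.94948462466624
collar rows 261.92898598138913
```

```bash
python3 -c "
from workcell import ctrl
s=ctrl.state();print(s['position'],s['orientation'],s['dq'])"
```

```text
[ 0.63382549 -0.1923148   0.362178  ] [3.14120047e+00 1.94235445e-04 2.79834031e+00] [ 0.00246093 -0.00981077 -0.00617862 -0.00183788 -0.00092897 -0.00077202]
```

Call:
move_arm --pt "-0.03 0.012 0 0 0 0" --pt "-0.08 0.028 0 0 0 0" --pt "-0.108 0.036 0 0 0 0" --pt "-0.108 0.036 0 0 0 0" --pt "-0.108 0.036 -0.03 0 0 0" --pt "-0.108 0.036 -0.06 0 0 0" --pt "-0.108 0.036 -0.08 0 0 0" --pt "-0.108 0.036 -0.09 0 0 0" --pt "-0.108 0.036 -0.09 0 0 0" --pt "-0.108 0.036 -0.09 0 0 0"

```text
time: 7.05
position: [0.5801, -0.1756, 0.3169]
orientation: [3.142, 0.0, 2.797]
ft_force: [-0.7, -0.2, -0.8]
finger_gap: 0.0275
```

```bash
python3 snap.py f wrist scene top
python3 - <<'E'
from h import *
s,d=pickle.load(open("c_f.pkl","rb"))
im=d["wrist"]["pixels"][130:260,240:400,::-1];cv2.imwrite("pics/wf_c.png",cv2.resize(im,None,fx=4.5,fy=4.5,interpolation=cv2.INTER_NEAREST))
im=d["scene"]["pixels"][140:260,160:320,::-1];cv2.imwrite("pics/sf_c.png",cv2.resize(im,None,fx=4.5,fy=4.5,interpolation=cv2.INTER_CUBIC))
E
```

```text
7.05 [ 0.58013366 -0.17562477  0.31694017] [3.14154041e+00 1.12190854e-04 2.79718212e+00] [-0.68368067 -0.18602452 -0.78474608] 0.027537568786232543
```

View pics/wf_c.png

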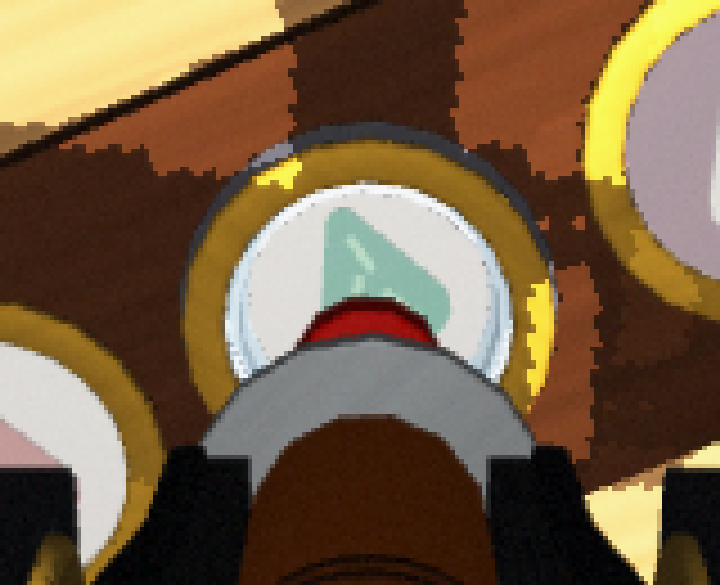

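View pics/sf_c.png

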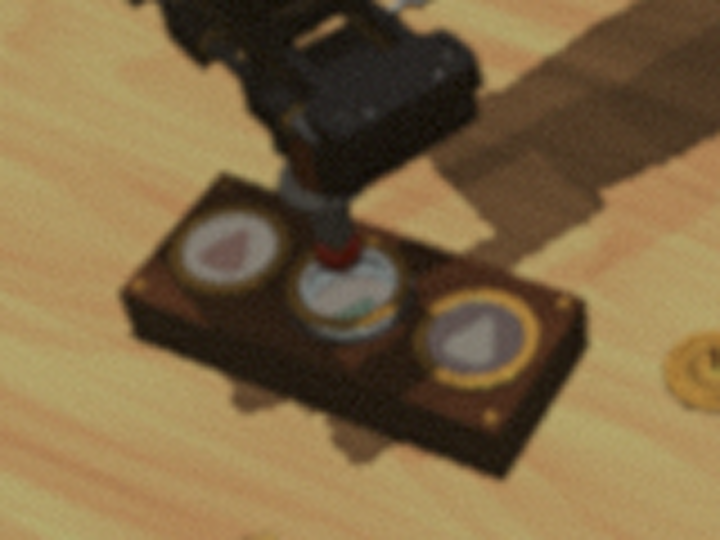

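Run:
```python
from h import *
s,d=pickle.load(open("c_f.pkl","rb"))
K=d["wrist"]["camera_matrix"];M=np.array(d["wrist"]["mount"])
def tool(u,z):
    v=M[:3,:3]@(np.linalg.inv(K)@[240+u[0]/4.5,130+u[1]/4.5,1]*[1,-1,-1]);o=M[:3,3];return o+v*(z-o[2])/v[2]
h=s["position"][2]-.0515
for u in((369,140),(185,310),(555,300),(369,184)):print(tool(u,h))
for L in (.05,.053,.056):print(L,tool((368,297),.1917+L))
print("collar",tool((368,337),.1877))
```

```text
[0.03266573 0.00144688 0.26544017]
[ 0.00382039 -0.02951607  0.26544017]
[0.00560137 0.03274835 0.26544017]
[0.0253705  0.00145442 0.26544017]
0.05 [0.01245938 0.00127684 0.2417    ]
0.053 [0.01165641 0.00128056 0.2447    ]
0.056 [0.01085343 0.00128428 0.2477    ]
collar [0.0221239  0.00121399 0.1877    ]
```

Call:
move_arm --pt "0 0 -0.006 0 0 0" --pt "0 0 -0.012 0 0 0" --pt "0 0 -0.016 0 0 0" --pt "0 0 -0.018 0 0 0" --pt "0 0 -0.02 0 0 0"

```text
time: 7.62
position: [0.5796, -0.1758, 0.3064]
orientation: [3.142, -0.0, 2.797]
ft_force: [-0.1, -0.8, -1.1]
finger_gap: 0.0273
```

Call:
move_arm --pt "0 0 -0.002 0 0 0" --pt "0 0 -0.004 0 0 0" --pt "0 0 -0.006 0 0 0" --pt "0 0 -0.008 0 0 0"

```text
time: 7.95
position: [0.5798, -0.1758, 0.3027]
orientation: [-3.142, -0.0, 2.797]
ft_force: [0.3, 0.1, -1.1]
finger_gap: 0.0277
```

Call:
move_arm --pt "0 0 -0.002 0 0 0" --pt "0 0 -0.004 0 0 0" --pt "0 0 -0.006 0 0 0"

```text
time: 8.2
position: [0.5798, -0.1758, 0.2997]
orientation: [-3.142, 0.0, 2.797]
ft_force: [1.0, 0.0, -1.2]
finger_gap: 0.0268
```

Call:
move_arm --pt "0 0 -0.002 0 0 0" --pt "0 0 -0.004 0 0 0"

```text
time: 8.37
position: [0.5798, -0.1758, 0.2978]
orientation: [3.142, 0.0, 2.797]
ft_force: [0.0, -0.3, 2.6]
finger_gap: 0.0272
```

Call:
move_arm --pt "0 0 -0.001 0 0 0" --pt "0 0 -0.002 0 0 0"

```text
time: 8.53
position: [0.5799, -0.1759, 0.2974]
orientation: [-3.142, 0.001, 2.797]
ft_force: [-1.4, 1.7, 4.3]
finger_gap: 0.027
```

Call:
move_arm --pt "0 0 -0.001 0 0 0" --pt "0 0 -0.002 0 0 0"

```text
time: 8.7
position: [0.58, -0.1759, 0.2969]
orientation: [-3.141, 0.001, 2.797]
ft_force: [-2.6, 1.1, 7.3]
finger_gap: 0.0268
```

Call:
move_arm --pt "0 0 -0.001 0 0 0" --pt "0 0 -0.002 0 0 0"

```text
time: 8.87
position: [0.5801, -0.1759, 0.2965]
orientation: [-3.141, 0.002, 2.797]
ft_force: [-2.0, 1.1, 10.2]
finger_gap: 0.0273
```

Call:
move_arm --pt "0 0 -0.001 0 0 0"

```text
time: 8.95
position: [0.5802, -0.176, 0.2962]
orientation: [-3.141, 0.002, 2.797]
ft_force: [-3.4, 1.6, 11.8]
finger_gap: 0.0272
```

Call:
move_arm --pt "0 0 -0.001 0 0 0"

```text
time: 9.03
position: [0.5802, -0.176, 0.2958]
orientation: [-3.141, 0.002, 2.797]
ft_force: [-0.8, 0.1, 2.4]
finger_gap: 0.0277
```

Call:
move_arm --pt "0 0 -0.001 0 0 0"

```text
time: 9.12
position: [0.5802, -0.1759, 0.2948]
orientation: [-3.141, 0.002, 2.797]
ft_force: [-1.2, -0.5, 4.7]
finger_gap: 0.0271
```

The first clips gave way at about 13 N. I'll continue in 0.5 mm steps.

Call:
move_arm --pt "0 0 -0.001 0 0 0"

```text
time: 9.2
position: [0.5802, -0.1759, 0.294]
orientation: [-3.141, 0.002, 2.797]
ft_force: [-1.5, -0.8, 5.0]
finger_gap: 0.0273
```

Call:
move_arm --pt "0 0 -0.001 0 0 0"

```text
time: 9.28
position: [0.5801, -0.1759, 0.2933]
orientation: [-3.141, 0.002, 2.797]
ft_force: [-1.5, 1.1, 5.0]
finger_gap: 0.0273
```

Call:
move_arm --pt "0 0 -0.001 0 0 0"

```text
time: 9.37
position: [0.58, -0.1758, 0.2922]
orientation: [-3.142, 0.001, 2.797]
ft_force: [-0.6, 1.2, -1.3]
finger_gap: 0.0275
```

Call:
move_arm --pt "0 0 -0.001 0 0 0"

```text
time: 9.45
position: [0.5796, -0.1757, 0.2908]
orientation: [3.142, -0.0, 2.797]
ft_force: [0.3, 0.2, -0.0]
finger_gap: 0.0269
```

Call:
move_arm --pt "0 0 -0.001 0 0 0"

```text
time: 9.53
position: [0.5797, -0.1758, 0.2907]
orientation: [-3.142, -0.0, 2.797]
ft_force: [-2.3, 1.2, 6.1]
finger_gap: 0.0277
```

Call:
move_arm --pt "0 0 -0.001 0 0 0"

```text
time: 9.62
position: [0.5798, -0.1758, 0.2907]
orientation: [-3.142, -0.0, 2.797]
ft_force: [-2.9, 1.4, 8.4]
finger_gap: 0.027
```

Call:
move_arm --pt "0 0 -0.001 0 0 0"

```text
time: 9.7
position: [0.5798, -0.1758, 0.2907]
orientation: [-3.142, -0.0, 2.797]
ft_force: [-4.4, 1.5, 11.7]
finger_gap: 0.0272
```

Solid stop at 0.2907 with about 13 N, so the window is home. Lifting off to check.

Call:
move_arm --pt "0 0 0.003 0 0 0" --pt "0 0 0.02 0 0 0" --pt "0 0 0.06 0 0 0" --pt "0 0 0.11 0 0 0" --pt "0.03 -0.01 0.144 0 0 0" --pt "0.08 -0.028 0.144 0 0 0" --pt "0.108 -0.036 0.144 0 0 0" --pt "0.108 -0.036 0.144 0 0 0" --pt "0.108 -0.036 0.144 0 0 0"

```text
time: 10.45
position: [0.6337, -0.1938, 0.361]
orientation: [3.141, -0.002, 2.797]
ft_force: [-0.7, 0.7, -2.1]
finger_gap: 0.0271
```

```bash
python3 snap.py g wrist scene
python3 - <<'E'
from fit import *
for z in(.0435,.0515):
  s,w,d,o=rims("g",[(243,157),(319,124),(400,88)],[.0435,z,.0435])
im=d["wrist"]["pixels"][0:225,170:480,::-1];cv2.imwrite("pics/wg_c.png",cv2.resize(im,None,fx=2.5,fy=2.5,interpolation=cv2.INTER_NEAREST))
im=d["scene"]["pixels"][140:260,160:320,::-1];cv2.imwrite("pics/sg_c.png",cv2.resize(im,None,fx=4.5,fy=4.5,interpolation=cv2.INTER_CUBIC))
E
```

```text
10.45 [ 0.63367335 -0.19377283  0.36096424] [ 3.14148956e+00 -1.72984918e-03  2.79685309e+00] [-0.71338198  0.70543724 -2.08927436] 0.02712617676684142
(243, 157) 35 [ 0.5831 -0.2465  0.0294] px [245.1 155.6]
(319, 124) 53 [ 0.5795 -0.1745  0.0309] px [320.  123.7]
(400, 88) 72 [ 0.5744 -0.1006  0.031 ] px [400.5  87.6]
(243, 157) 35 [ 0.5831 -0.2465  0.0294] px [245.1 155.6]
(319, 124) 53 [ 0.5791 -0.1743  0.03  ] px [320.  123.7]
(400, 88) 72 [ 0.5744 -0.1006  0.031 ] px [400.5  87.6]
```

View pics/wg_c.png

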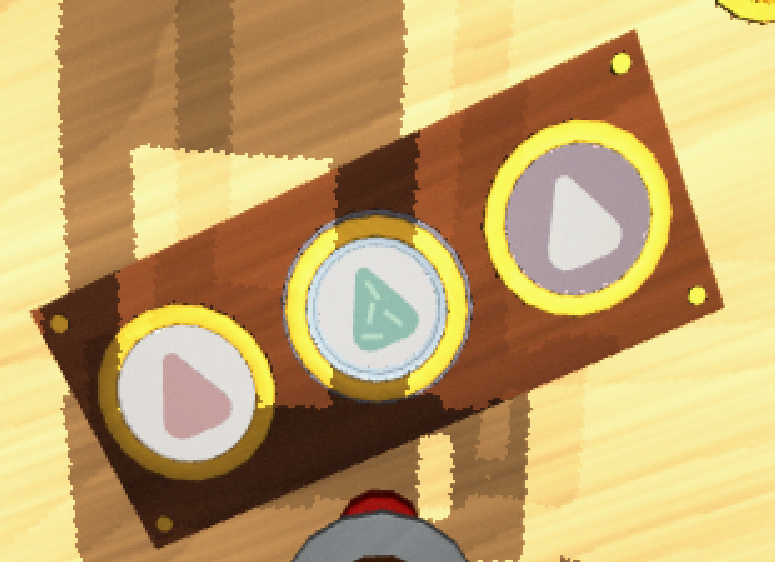

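View pics/sg_c.png

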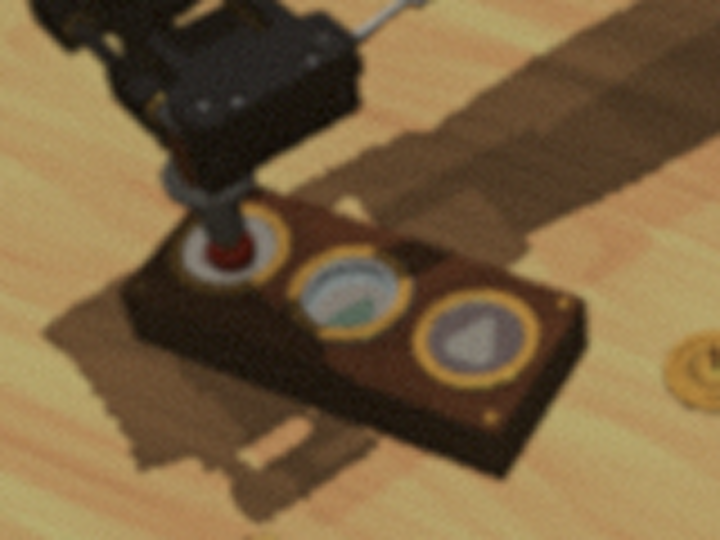

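The middle rim now measures 31 mm radius at the neighbours' height, the same as they do, and the scene view shows it flush at crop position (350,292). Now I'll return the stick along the same path.

Call:
move_arm --pt "-0.01 0.03 0.02 0 0 0" --pt "-0.03 0.09 0.05 0 0 0" --pt "-0.05 0.16 0.07 0 0 0" --pt "-0.07 0.23 0.07 0 0 0" --pt "-0.09 0.3 0.07 0 0 0" --pt "-0.11 0.37 0.07 0 0 0" --pt "-0.13 0.44 0.07 0 0 0" --pt "-0.15 0.51 0.07 0 0 0" --pt "-0.17 0.58 0.07 0 0 0" --pt "-0.19 0.65 0.07 0 0 0"

```text
time: 11.38
position: [0.5369, 0.1326, 0.3965]
orientation: [-3.141, -0.001, 2.797]
ft_force: [1.1, 1.0, -0.7]
finger_gap: 0.027
```

Call:
move_arm --pt "-0.02 0.07 0 0 0 0" --pt "-0.04 0.14 0 0 0 0" --pt "-0.06 0.2 0 0 0 0" --pt "-0.07 0.23 0 0 0 0" --pt "-0.07 0.238 0 0 0 0" --pt "-0.07 0.238 0 0 0 0" --pt "-0.07 0.238 0 0 0 0" --pt "-0.07 0.238 0 0 0 0"

```text
time: 12.05
position: [0.5039, 0.2491, 0.3966]
orientation: [-3.141, 0.0, 2.796]
ft_force: [0.1, -0.7, -0.9]
finger_gap: 0.0273
```

```bash
python3 snap.py h wrist scene
python3 - <<'E'
from h import *
s,d=pickle.load(open("c_h.pkl","rb"));s0,d0=pickle.load(open("c_d.pkl","rb"))
f=lambda d:cv2.resize(d["wrist"]["pixels"][110:260,240:400,::-1],None,fx=2.4,fy=2.4,interpolation=cv2.INTER_NEAREST)
cv2.imwrite("pics/wh_c.png",np.hstack([f(d0),f(d)]))
E
```

```text
12.05 [0.50391183 0.24908856 0.39660354] [-3.14095465e+00  4.39870305e-05  2.79562908e+00] [ 0.09759597 -0.71590711 -0.9350104 ] 0.02731656237532051
```

View pics/wh_c.png

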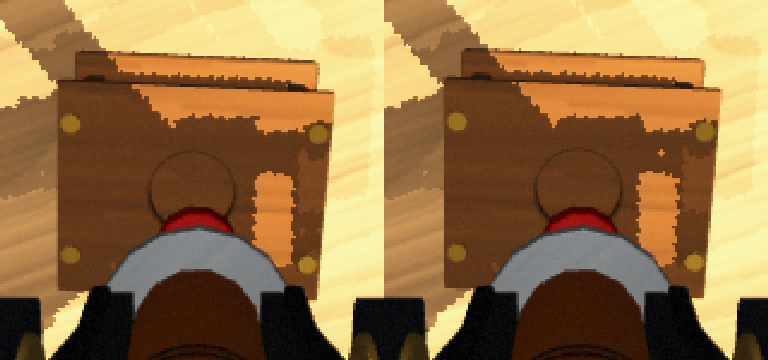

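The picture matches the one taken right after the lift to within about a pixel. Lowering now.

Call:
move_arm --pt "0 0 -0.03 0 0 0" --pt "0 0 -0.07 0 0 0" --pt "0 0 -0.11 0 0 0" --pt "0 0 -0.15 0 0 0" --pt "0 0 -0.18 0 0 0" --pt "0 0 -0.205 0 0 0" --pt "0 0 -0.22 0 0 0" --pt "0 0 -0.228 0 0 0" --pt "0 0 -0.232 0 0 0"

```text
time: 12.9
position: [0.504, 0.2499, 0.2805]
orientation: [-3.141, -0.0, 2.796]
ft_force: [0.6, 0.4, -1.5]
finger_gap: 0.0272
```

Call:
move_arm --pt "0 0 -0.002 0 0 0" --pt "0 0 -0.004 0 0 0" --pt "0 0 -0.006 0 0 0"

```text
time: 13.15
position: [0.5041, 0.2504, 0.2786]
orientation: [3.141, 0.001, 2.797]
ft_force: [0.4, 0.0, -0.5]
finger_gap: 0.0273
```

Call:
move_arm --pt "0 0 -0.001 0 0 0" --pt "0 0 -0.002 0 0 0"

```text
time: 13.32
position: [0.5039, 0.2503, 0.2772]
orientation: [3.141, 0.001, 2.797]
ft_force: [-0.3, 0.0, -1.2]
finger_gap: 0.0272
```

Call:
move_arm --pt "0 0 -0.001 0 0 0" --pt "0 0 -0.001 0 0 0" --pt "0 0 -0.001 0 0 0"

```text
time: 13.57
position: [0.5039, 0.2503, 0.2767]
orientation: [3.141, 0.0, 2.797]
ft_force: [0.2, -0.5, 3.2]
finger_gap: 0.0275
```

Call:
move_arm --pt "0 0 -0.001 0 0 0" --pt "0 0 -0.001 0 0 0"

```text
time: 13.73
position: [0.5039, 0.2503, 0.2767]
orientation: [3.141, 0.0, 2.797]
ft_force: [-4.1, -1.2, 5.5]
finger_gap: 0.0273
```

Call:
move_arm --pt "0 0 0.001 0 0 0" --pt "0 0 0.001 0 0 0" --pt "0 0 0.001 0 0 0"

```text
time: 13.98
position: [0.5039, 0.2503, 0.2767]
orientation: [3.141, 0.0, 2.797]
ft_force: [-2.6, -0.3, 4.1]
finger_gap: 0.0272
```

Call:
move_arm --pt "0 0 0 0 0 0" --pt "0 0 0 0 0 0" --pt "0 0 0 0 0 0" --pt "0 0 0 0 0 0" --pt "0 0 0 0 0 0" --pt "0 0 0 0 0 0" --pt "0 0 0 0 0 0" --pt "0 0 0 0 0 0" --pt "0 0 0 0 0 0" --pt "0 0 0 0 0 0" --grip 80

```text
time: 14.82
position: [0.5038, 0.2502, 0.2762]
orientation: [-3.142, -0.0, 2.797]
ft_force: [0.1, 0.8, 0.8]
finger_gap: 0.0786
```

```bash
python3 snap.py i wrist
```

```text
14.8167 [0.50375298 0.250215   0.2762326 ] [-3.14158221e+00 -1.56917877e-05  2.79683329e+00] [0.07867232 0.78013992 0.7593156 ] 0.0785762220453921
```

View pics/wrist_i.png

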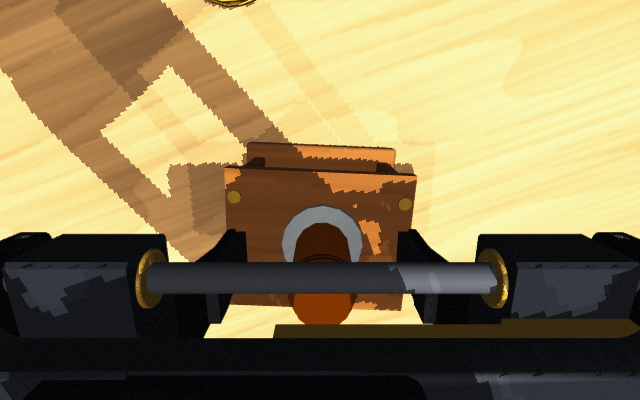

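The stick hangs upright between the open fingers, with its collar at about (322,240). Retreating straight up, then back toward the start side for a final look.

Call:
move_arm --pt "0 0 0.04 0 0 0" --pt "0 0 0.1 0 0 0" --pt "0 0 0.16 0 0 0" --pt "0 0 0.2 0 0 0" --pt "0 0 0.24 0 0 0" --pt "0 0 0.26 0 0 0" --pt "-0.1 0.1 0.26 0 0 0" --pt "-0.2 0.2 0.26 0 0 0" --pt "-0.25 0.28 0.26 0 0 0" --pt "-0.3 0.34 0.26 0 0 0"

```text
time: 15.7
position: [0.3907, 0.3743, 0.4058]
orientation: [-3.141, -0.0, 2.795]
ft_force: [0.5, 0.8, -0.3]
finger_gap: 0.0801
```

Call:
move_arm --pt "-0.1 0.15 0 0 0 0" --pt "-0.2 0.25 0 0 0 0" --pt "-0.25 0.3 0 0 0 0" --pt "-0.25 0.3 0 0 0 0" --pt "-0.25 0.3 0 0 0 0" --pt "-0.25 0.3 0 0 0 0"

```text
time: 16.2
position: [0.263, 0.5267, 0.4054]
orientation: [3.142, -0.002, 2.802]
ft_force: [0.2, -0.1, 0.5]
finger_gap: 0.08
```

```bash
python3 snap.py j scene top
python3 - <<'E'
from h import *
s,d=pickle.load(open("c_j.pkl","rb"));s0,d0=pickle.load(open("c0.pkl","rb"))
a=lambda d:cv2.resize(d["scene"]["pixels"][170:290,180:470,::-1],None,fx=2.7,fy=2.7,interpolation=cv2.INTER_CUBIC)[:290]
cv2.imwrite("pics/j_cmp.png",np.vstack([a(d0),a(d)]))
df=cv2.absdiff(cv2.GaussianBlur(d0["top"]["pixels"],(5,5),0),cv2.GaussianBlur(d["top"]["pixels"],(5,5),0)).max(2)
for n,(u,v) in dict(cyA=(317,214),cyB=(231,121),clip=(282,117),pp=(213,293),fork=(443,295),kazoo=(380,112),stick=(200,215),win=(390,182)).items(): print(n,df[v-20:v+20,u-20:u+20].max())
E
```

```text
16.2 [0.26301247 0.52668138 0.40541625] [ 3.14153443e+00 -2.39243182e-03  2.80197046e+00] [ 0.22992825 -0.12898701  0.50277505] 0.0799604855583211
cyA 2
cyB 2
clip 2
pp 2
fork 2
kazoo 2
stick 15
win 15
```

View pics/j_cmp.png

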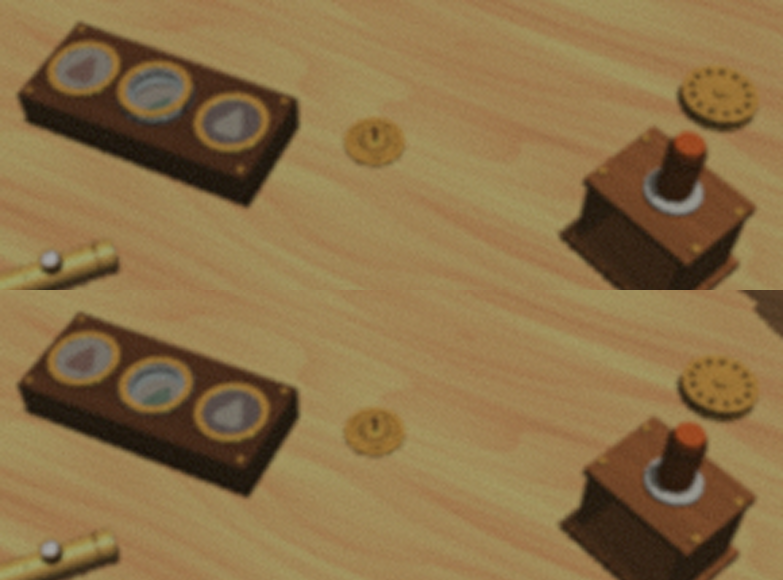

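View pics/top_j.png

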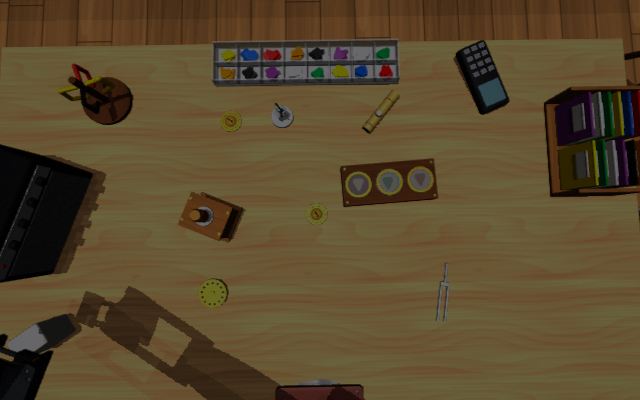

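The middle rim lies flush like its neighbours at crop position (155,385). The stick hangs in the stand as before, and the bystanders haven't changed.

```bash
python3 -c "
from workcell import ctrl
print(ctrl.sign_off())"
```

```text
the job is handed in; nothing more can be done
None
```

The window is clicked home in the display and the press stick hangs back in its stand. I handed the job in at about 16 s of robot time.

- **Push:** The foot was within about 0.5 mm of the window's middle. The clips gave way at about 13 N, and the window then snapped down. It came to a firm stop about 7.6 mm below first contact, at about 13 N. These are readings at the end of each step, so the peaks between them were not seen.
- **Window:** Its rim measures the same as the finished windows when taken at their height, and the pictures show it level with them.
- **Stick:** It went back into the hole until its collar touched the board, at the same height as when I picked it up (within about 0.1 mm). In the last pictures it stands upright; the stick area differs slightly from the first picture (level 15, against 2 elsewhere), a shift too small to see.
- **Other goods:** All six show no change between the first and last top pictures.

No check failed or disagreed.

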